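# Spread a snap ring over a grinding wheel's axle and hold it at the groove

## Task

The circlip pliers on the wooden rest carry a snap ring on their tips. Squeeze their handles fully to spread the ring, and keep it spread while you slide it down over the axle stub that has the groove (leave the other stub, which has none, and the things lying about alone) until the ring is level with the groove. Finish while still holding it there: pliers level and squeezed, ring spread round the groove and centred, not resting on or leaning against the stub; do not let go.

Things in the scene. Friction and masses are not known exactly. Their poses are not given: they have to be found in the camera images.
- plier_grip (a point): best point to squeeze: midway between the pliers' two black handles, half-way up, 44 mm above the bench at the start. x axis: along the pliers to the ring; z up. Handles: flat upright bars at +-y, 16 mm tall, 7 mm thick, from 30 mm ahead to 55 mm behind. Over their outer faces 38 mm here, 43 mm 15 mm behind; at the stop parallel and 24 mm. The pivot is 50 mm ahead. The ring's centre is 128 mm ahead of where the pads squeeze, same height
- plier_squeeze (a joint): angle by which the handles are squeezed together: 0 at rest (ring too narrow for the stub), 0.29 rad at the stop (ring fully spread, inner diameter 39 mm, outer 49 mm, open towards the pliers); spread enough above 0.2. The spring pushes back with about 10 N on each handle at the stop, so a grip of 20 N or more closes them fully
- left_half_centre (a point): centre of the arc of the ring's left half (+y side of the pliers), at the middle of its 5 mm steel wire; fully squeezed it lies at the ring's centre, at rest 4 mm right of the middle line, 129 mm ahead of the grip point
- right_half_centre (a point): the same for the ring's right half; fully squeezed, both points meet at the ring's centre
- groove (a point): middle of the groove, on the axis of the grooved upright steel axle stub, 55 mm above the bench. Groove: 22 mm in diameter, from z = 48 to 62 mm. Above it the stub's head: 29 mm in diameter up to 80 mm, tapering to 18 mm at the top, at 92 mm. Below it a washer 40 mm in diameter (top 48 mm) on a grey grinding wheel 90 mm in diameter (top 43 mm)
- plain_stub (a point): a point on the axis of the other stub, 55 mm above the bench: same stand, wheel and height, but 29 mm in diameter from the washer up, with no groove. Not to be used
- plier_rest: wooden rest, fixed: a board 140 x 80 x 6 mm with two cross rails, tops 36 mm above the bench, that carry the pliers under the pivot and under the last 15 mm of the handles; origin on the bench under the pivot (50 mm ahead of the grip point), x axis along the pliers
- pliers: the pliers' left half (+y handle and jaw), the other is hinged to it; all 0.25 kg, 205 mm long. Origin at the underside of the pivot, 8 mm below the handles' mid height, z up; squeezing turns this half 0.146 rad to the left
- stand_grooved: fixed stand of the grooved stub: steel base plate 110 x 110 x 12 mm; origin on the bench under the stub's axis
- stand_plain: fixed stand of the plain stub, alike; origin on the bench under its axis
- wax_tin: loose low round tin 69 mm in diameter, 36 mm high, bystander; origin at its underside
- turned_knob: loose turned wooden knob, 44 mm in diameter, 38 mm high, bystander; origin at its underside
- offcut: loose small dark wood offcut 30 x 55 x 18 mm, bystander; origin at its underside
- sanding_block: loose sanding block 65 x 112 x 37 mm, bystander; origin at its underside
There are look-alikes about, which are no part of the job. What is shaped like the plier_rest but green is not meant. Of the things that look like the pliers, the larger one is meant.

How it is judged:
On the way, in this order (a step that is already met when the one before it is completed fails the run):
1. the pliers are squeezed, the ring spread, and they are lifted off the rest (value of joint plier_squeeze above 0.2 rad and height (world z) of pliers above 0.05 m and contact force between pliers and plier_rest below 0.2 N), for 0.2 s.
2. the spread ring is round the head of the grooved stub, below its top (value of joint plier_squeeze above 0.2 rad and horizontal distance between each of left_half_centre, right_half_centre and groove below 0.008 m and height (world z) of left_half_centre between 0.045 and 0.088 m), for 0.05 s.
At the end, for the whole second after the job is handed in: Pliers held (finger force over 5 N), squeezed beyond 0.2 rad, level within 0.15 rad and still; the centres of both ring halves within 7 mm of the stub's axis and 5 mm in height of the groove's middle; less than 2 N between pliers and the grooved stub's stand (value of joint plier_squeeze above 0.2 rad and horizontal distance between each of left_half_centre, right_half_centre and groove below 0.007 m and z of left_half_centre in the frame of groove between -0.005 and 0.005 m and z of right_half_centre in the frame of groove between -0.005 and 0.005 m and angle between pliers's own z axis and vertical below 0.15 rad and contact force between the fingers and pliers above 5 N and contact force between pliers and stand_grooved below 2 N and linear speed of pliers below 0.02 m/s); the arm keeps its last pose, push and grip.
It fails at once if the ring closes while it is round the stub (value of joint plier_squeeze below 0.15 rad and horizontal distance between each of left_half_centre, right_half_centre and groove below 0.012 m and height (world z) of left_half_centre below 0.085 m).
It fails at once if the pliers are pushed against the plain stub's stand (contact force between pliers and stand_plain above 5 N).
It fails at once if the pliers are rammed onto the grooved stub's stand (contact force between pliers and stand_grooved above 40 N).
It fails at once if a bystander is knocked away (distance of any of wax_tin, turned_knob, offcut, sanding_block from where it was at the start of the episode above 0.03 m).
It also fails if it takes over 42 s, if anything falls off the work surface, if the arm or the gripper's body presses on something with over 40 N, if the wrist force passes 120 N, or if a joint passes its speed limit or range.

## Robot

A 7-joint arm with a two-finger parallel gripper is mounted at the origin on a cart in front of the work surface, level with it; the furniture and walls round the work are solid. World frame = base frame: x ahead of the robot, y to its left, z up, the work surface at z = 0. Lengths are in m, angles in rad, forces in N, time in s.
With the tool pointing down it reaches from about 0.35 to 0.9 m from the base axis. Payload 19.9 kg.
Tool frame: the origin (TCP) lies at the very end of the fingers, on their centre line; the grasp point (between the pads) lies 19 mm behind it (ctrl.pinch_z is the distance from the TCP to the grasp point, in m); z points along the fingers, y is the line along which they close (so a half turn about z gives the same grasp; the last joint's range is limited). The gripper opens to 85 mm and grips with 20 to 120 N. Pads are 22 mm wide; open, the fingers measure 114 mm over their backs; the gripper's body (76 mm by 85 mm) begins 54 mm behind the grasp point. The pads swing forward as they close: fully open they stand 13 mm farther back than shut.
Start: joints at [-1.163, 0.417, -0.01, 1.614, 0.005, 1.111, -0.053], TCP at [0.272, 0.563, 0.231] pointing down, gripper open.
Joint ranges: [-2.81, 2.81], [-0.39, 2.02], [-1.27, 1.25], [0.06, 2.57], [-1.19, 4.33], [0.19, 2], [-2.82, 2.82]. Speed limits (rad/s): [1.89, 1.89, 2.39, 2.39, 3.01, 3.01, 3.01].

## Interface

Orientations are given as a unit quaternion [w, x, y, z].
In Python, from bench import ctrl gives the robot as it stands.
- The arm moves only by the tool arm_command, never from a script. Its argument "rows" is a list of rows, each a list of 3 entries, a list of its own where there are three numbers: the shift along the tool's x, y, z in units of 60 mm (1.0 is 60 mm), then the turn, a rotation vector about the tool's x, y, z in units of 6 degrees (1.0 is 6 degrees), then the finger opening in mm, from 0 to 85.4. A call has 1 to 10 rows; each row shifts and turns the commanded pose from where the row before left it, along the tool's axes as they then stand; what a row does not reach is not made up. A row lasts 1/8 s, in which the tool goes at most 62.5 mm and 10.7 degrees, less where a joint would pass 70% of its speed; a pose out of reach is approached as far as the arm can. A call with a number of a shift or a turn outside -1 to 1 is refused whole. A call with a gripper value outside its range is refused whole. The fingers move at their own pace and stop on an object; "force" is the grip in N (left out, the last holds). Time passes only in rows, so rows that do not move let the fingers close. It gives the time, the measured TCP pose, the force, the opening and the grip force at its end, in the units of the state.
- ctrl.sense(): the state, without advancing time (a new reading comes with each control period).
- ctrl.read_camera(name): name is "scene" or "top" or "wrist"; returns a dict with "img" (400x640x3 uint8, red, green, blue), "camera_matrix" (3x3 intrinsics, pixels), "extrinsics" (4x4, takes a point from camera to world coordinates). Camera axes: x right, y down, z forward; pixel columns grow to the right and rows downward; lengths in m; the calibration is good to about 2 mm. A picture is of the moment at which its call begins. There is no depth.
- ctrl.sign_off(): hands the job in; it is judged then, once.
Trained networks look in a picture, given as the dict that the camera call returned (one of the last four; its "shot" number tells which), for a name from the list of things; names that differ only in an ending like _2 or _b are one class to them, and where a whole thing is asked for, a point or a joint stands for the part that bears it (a point fixed in the world has none). Each returns a list of dicts, best first, with "score" (0 to 1); they miss things now and then, are a little off and sometimes report something else, mostly with a low value. They report only what shows in the picture. A call takes as long as a camera call. They do not tell look-alikes from the thing itself.
- ctrl.boxes_of(picture, name): "box" ([left, top, right, bottom] in pixels, round what is visible of it).
- ctrl.masks_of(picture, name): "mask" (400x640 bool, what is visible of it) and "box" ([left, top, right, bottom] in pixels, round what is visible of it).
The state is a dict: "time": time; "joint_positions": joint angles; "joint_vel": joint speeds; "joint_efforts": joint torques, N m; "tool_pos": TCP position; "orientation": TCP orientation; "contact_force": force on the tool from outside, world axes, zero at the start; "ft_torque": the same for the moment, N m; "width": finger opening in m; "finger_force": force on a finger pad.
Only numpy, scipy, OpenCV 4.12 (cv2) and the standard library are available. Lean on these libraries where they do the work, as an engineer would, in place of code of your own. Each camera call takes 0.05 s, during which the arm holds its last target. There are 200 camera calls.

## Working session

There is one attempt and no reset: what is moved stays moved. The work goes in short steps, Python scripts to look and compute and a tool call to move; the robot and the scene stay as the last step left them, time stands still between calls to the robot, and variables do not carry over. Pictures are saved under pics/ and viewed, at most 10 in all, crops included, and the job is handed in when it is done.

Besides the shell and the picture viewer there is one more tool, called as name([rows], argument=value, ...), one row to a line, values as JSON. arm_command: Moves the arm, as the interface text tells. Its arguments: {"type":"object","properties":{"rows":{"type":"array","items":{"type":"array"}},"force":{"type":"number"}},"required":["rows"]}

```bash
mkdir -p pics; cat > h.py <<'E'
import numpy as np, cv2
from bench import ctrl
from scipy.spatial.transform import Rotation as R
def ray(p,uv):
    K=np.array(p["camera_matrix"]);E=np.array(p["extrinsics"])
    d=E[:3,:3]@np.linalg.solve(K,[uv[0],uv[1],1.]);return E[:3,3],d
def atz(p,uv,z):
    o,d=ray(p,uv);return o+d*(z-o[2])/d[2]
def proj(p,X):
    K=np.array(p["camera_matrix"]);E=np.array(p["extrinsics"])
    c=E[:3,:3].T@(np.array(X)-E[:3,3]);q=K@c;return q[:2]/q[2]
def save(p,n,img=None):
    cv2.imwrite("pics/"+n,cv2.cvtColor(p["img"] if img is None else img,cv2.COLOR_RGB2BGR))
E
python3 - <<'E'
from h import *
s=ctrl.sense();print(s["tool_pos"],s["orientation"],ctrl.pinch_z)
for c in ["top","scene"]:
    p=ctrl.read_camera(c);save(p,c+".png")
    print(c,np.round(np.array(p["extrinsics"])[:3,3],3))
    for n in ["pliers","plier_rest","stand_grooved","stand_plain","groove","plier_grip","left_half_centre","wax_tin","turned_knob","offcut","sanding_block"]:
        try:
            for b in ctrl.boxes_of(p,n)[:4]:
                x=b["box"];print(n,round(b["score"],2),np.round(x),np.round(atz(p,((x[0]+x[2])/2,(x[1]+x[3])/2),.04)[:2],3))
        except Exception as e: print(n,e)
E
```

```text
[0.27161514 0.5625166  0.23067782] [-7.87332057e-05  2.22991780e-01  9.74820138e-01 -5.99478104e-04] 0.0187
top [ 0.442 -0.024  1.374]
pliers 0.77 [380. 263. 383. 279.] [ 0.328 -0.166]
pliers 0.7 [298. 169. 334. 240.] [0.514 0.015]
plier_rest 0.91 [297. 191. 334. 244.] [0.477 0.016]
plier_rest 0.87 [236. 214. 276. 269.] [0.412 0.183]
stand_grooved 0.63 [363. 152. 410. 194.] [ 0.6   -0.183]
stand_plain 0.56 [234. 147. 272. 185.] [0.623 0.191]
groove 0.82 [366. 154. 406. 197.] [ 0.593 -0.182]
plier_grip 0.79 [300. 169. 336. 243.] [0.509 0.01 ]
plier_grip 0.72 [375. 242. 387. 281.] [ 0.354 -0.163]
plier_grip 0.5 [186. 230. 210. 256.] [0.409 0.346]
left_half_centre 0.31 [299. 182. 328. 235.] [0.503 0.023]
wax_tin 0.7 [183. 229. 210. 255.] [0.412 0.349]
wax_tin 0.46 [447. 217. 463. 232.] [ 0.455 -0.37 ]
turned_knob 0.74 [300. 166. 336. 242.] [0.516 0.01 ]
turned_knob 0.72 [449. 218. 461. 234.] [ 0.45  -0.369]
offcut 0.76 [322. 130. 344. 148.] [ 0.698 -0.034]
sanding_block 0.73 [441. 165. 488. 210.] [ 0.558 -0.399]
sanding_block 0.42 [232. 146. 272. 190.] [0.617 0.195]
scene [-0.173 -0.465  0.953]
pliers 0.67 [288. 187. 331. 213.] [0.492 0.014]
pliers 0.65 [318. 251. 345. 280.] [ 0.323 -0.179]
plier_rest 0.9 [228. 188. 275. 215.] [0.383 0.164]
plier_rest 0.78 [282. 197. 329. 228.] [ 0.442 -0.006]
stand_grooved 0.62 [354. 193. 400. 229.] [ 0.571 -0.191]
stand_plain 0.64 [266. 145. 308. 180.] [0.594 0.181]
stand_plain 0.51 [404. 266. 417. 281.] [ 0.423 -0.374]
groove 0.67 [355. 193. 399. 229.] [ 0.572 -0.191]
groove 0.47 [419. 233. 456. 258.] [ 0.553 -0.401]
plier_grip 0.74 [282. 184. 333. 216.] [0.489 0.019]
plier_grip 0.47 [326. 248. 335. 270.] [ 0.339 -0.165]
wax_tin 0.57 [205. 172. 230. 192.] [0.387 0.319]
wax_tin 0.43 [284. 176. 335. 217.] [0.504 0.022]
turned_knob 0.76 [405. 268. 418. 280.] [ 0.423 -0.376]
sanding_block 0.73 [418. 233. 458. 259.] [ 0.553 -0.403]
```

```bash
python3 - <<'E'
import cv2,numpy as np
a=cv2.imread("pics/top.png")[120:290,170:500];b=cv2.imread("pics/scene.png")[130:290,190:490]
a=cv2.resize(a,None,fx=2.4,fy=2.4,interpolation=3)[:,:800]
cv2.imwrite("pics/topc.png",a);cv2.imwrite("pics/scenec.png",cv2.resize(b,None,fx=2.6,fy=2.6,interpolation=3))
E
```

```text
(no output)
```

View pics/topc.png

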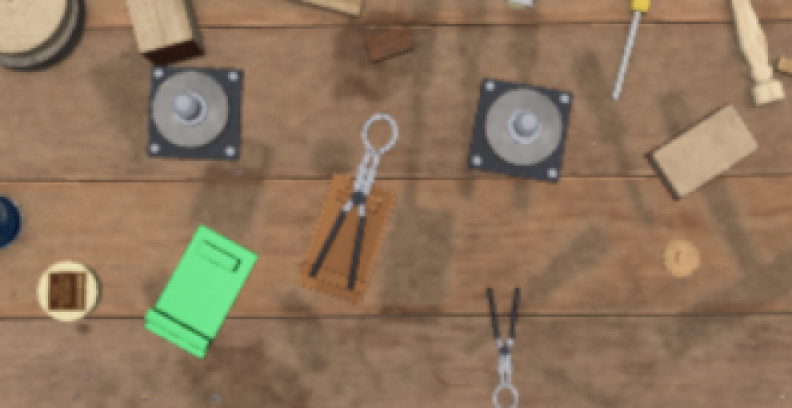

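View pics/scenec.png

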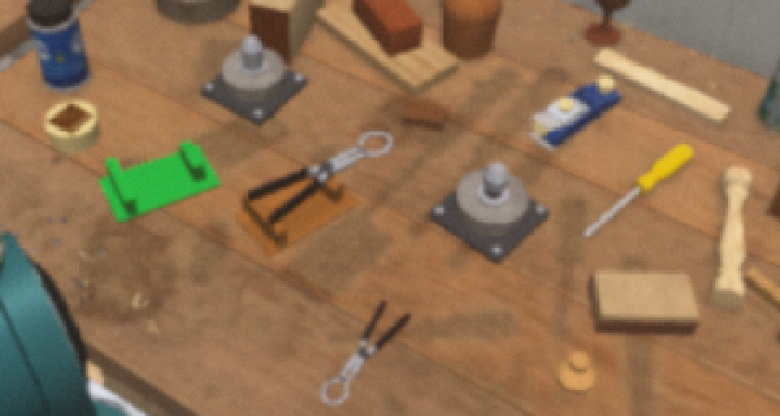

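The candidates for pliers are the large pair on the wooden rest (top ~(317,205)) and the small pair on the bench (~(381,262)). I take the large pair. The rests are brown at (316,217) and green at (256,241); the brown one is meant. The stubs are at (386,173), which shows a bright washer and neck and looks grooved, and at (250,166), which looks plain. I'll check the stubs from close by.

```bash
python3 - <<'E'
from h import *
p=ctrl.read_camera("top")
ring=atz(p,(328.3,175.4),.044);tail=atz(p,(309,237.3),.044)
d=(ring-tail)[:2];L=np.linalg.norm(d);d/=L
print("ring",ring,"tail",tail,"L(183?)",L,"yaw",np.arctan2(d[1],d[0]),"grip",ring[:2]-.129*d, tail[:2]+.055*d)
for uv in [(388.5,172),(247,164.5)]: print(atz(p,uv,.088))
s=ctrl.sense();r=R.from_quat(s["orientation"],scalar_first=True);print(r.as_matrix().round(3))
w=ctrl.read_camera("wrist");E=np.array(w["extrinsics"])
print("cam in tool",r.inv().apply(E[:3,3]-s["tool_pos"]), (r.as_matrix().T@E[:3,:3]).round(2),w["camera_matrix"][0])
crop=p["img"][150:250,225:415];save(p,"topc2.png",cv2.resize(crop,None,fx=4.2,fy=4.2,interpolation=2))
E
```

```text
ring [ 0.59457601 -0.01977619  0.044     ] tail [0.42254539 0.03512037 0.044     ] L(183?) 0.18057730921309736 yaw -0.30889472303749327 grip [0.47168156 0.01944057] [0.47494225 0.01840005]
[ 0.59724048 -0.18214761  0.088     ]
[0.62120027 0.20014766 0.088     ]
[[-0.901  0.435  0.   ]
 [ 0.435  0.901 -0.   ]
 [-0.    -0.    -1.   ]]
cam in tool [ 0.08029116 -0.0005483  -0.14145456] [[ 0.   -0.95 -0.31]
 [ 1.    0.    0.  ]
 [-0.   -0.31  0.95]] [293.23784564   0.         321.81808618]
```

View pics/topc2.png

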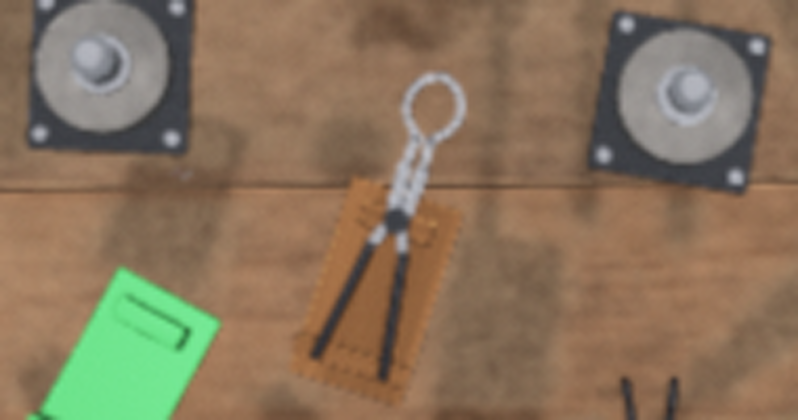

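The large pliers on the brown rest sit with the ring at crop (435,108) and the handle ends at (315,355) and (383,378). The right stub (690,90) looks narrower above its washer than the left one does. I'll go above the pliers.

arm_command([
  [[-0.7,-0.67,0],[0,0,0],85],
  [[-0.7,-0.67,0],[0,0,0],85],
  [[-0.7,-0.67,0],[0,0,0],85],
  [[-0.7,-0.67,0],[0,0,0],85],
  [[-0.7,-0.67,0],[0,0,0],85],
  [[-0.7,-0.67,0],[0,0,0],85],
  [[-0.7,-0.67,0],[0,0,0],85],
  [[-0.7,-0.67,0],[0,0,0],85],
  [[-0.7,-0.67,0],[0,0,-0.6],85],
  [[-0.7,-0.67,0],[0,0,-0.75],85],
])

```text
time: 2.55
tool_pos: [0.479, 0.0178, 0.2317]
orientation: [0.0, 0.152, 0.988, 0.0]
contact_force: [0.7, 0.7, 0.5]
width: 0.0849
finger_force: 0.0
```

```bash
python3 - <<'E'
from h import *
s=ctrl.sense();r=R.from_quat(s["orientation"],scalar_first=True)
print(s["time"],s["tool_pos"],r.as_matrix().round(3),s["joint_positions"],s["width"])
p=ctrl.read_camera("wrist");save(p,"w1.png")
g=np.array([.473,.019,.044]);d=np.array([np.cos(-.309),np.sin(-.309),0])
print("grip",proj(p,g),"ring",proj(p,g+.129*d),"tail",proj(p,g-.055*d),"stubs",proj(p,[.597,-.182,.088]),proj(p,[.621,.2,.088]))
E
```

```text
2.55 [0.47898845 0.01781637 0.23170305] [[-0.954  0.301  0.001]
 [ 0.301  0.954  0.   ]
 [-0.001  0.001 -1.   ]] [-0.42963652  0.15759261  0.36368752  1.97547373 -0.06590424  1.01876289
  1.22941416] 0.08485127835697219
grip [321.27987708 174.57383112] ring [320.98006013 273.12860151] tail [321.43061128 125.02501385] stubs [191.77266977 329.69930355] [519.46592273 260.94785712]
```

View pics/w1.png

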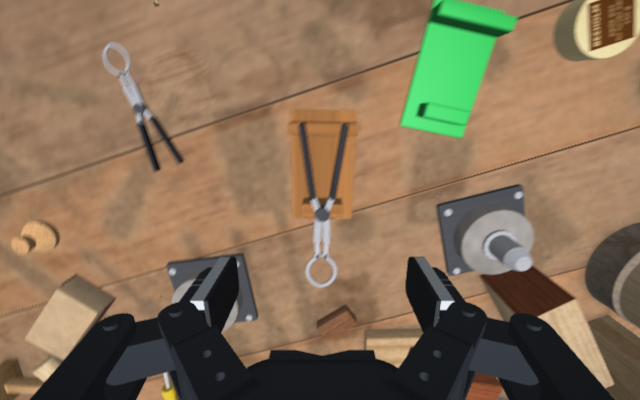

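The pliers lie centred below: tail ends at ~(305,125) and (346,125), pivot (322,212), ring (321,270). The stub at +y (505,250) is smooth and plain, and the grooved one is behind the left finger. Next I refine the pliers' pose.

```bash
python3 - <<'E'
from h import *
s=ctrl.sense();r=R.from_quat(s["orientation"],scalar_first=True)
p=ctrl.read_camera("wrist");im=p["img"]
hsv=cv2.cvtColor(im,cv2.COLOR_RGB2HSV)
# black handle pixels by row
m=(hsv[...,2]<75);m[:,:290]=0;m[:,360:]=0
for v in range(120,222,8):
    c=np.flatnonzero(m[v]);print(v,c.min() if len(c) else None,c.max() if len(c) else None,len(c))
# steel ring: low saturation
g=(hsv[...,1]<60)&(hsv[...,2]>110);g[:218]=0;g[300:]=0;g[:,:295]=0;g[:,350:]=0
for v in range(224,294,4):
    c=np.flatnonzero(g[v]);print(v,c.min() if len(c) else None,c.max() if len(c) else None,len(c))
for x in ctrl.masks_of(p,"pliers")[:2]:print(x["score"],x["box"])
E
```

```text
120 307 355 11
128 308 354 11
136 309 352 10
144 310 351 10
152 311 349 10
160 312 348 11
168 313 346 10
176 314 344 11
184 316 343 11
192 317 341 10
200 327 330 4
208 None None 0
216 None None 0
224 320 336 17
228 320 336 16
232 320 336 16
236 319 336 16
240 321 334 10
244 321 334 11
248 321 334 12
252 319 335 13
256 315 339 14
260 312 341 11
264 311 342 9
268 311 342 9
272 312 341 10
276 314 339 12
280 318 335 18
284 None None 0
288 None None 0
292 None None 0
0.69 [307.2, 119.5, 354.1, 285.0]
0.56 [109.3, 35.5, 188.9, 165.1]
```

```bash
python3 - <<'E'
from h import *
p=ctrl.read_camera("wrist")
s=ctrl.sense();r=R.from_quat(s["orientation"],scalar_first=True);print(s["tool_pos"],s["joint_vel"][:2])
a=[atz(p,uv,z) for uv,z in [((331,118.5),.044),((331,128),.052),((329.2,176),.052),((326.8,267.5),.044)]]
print(np.round(a,4))
for t,rr in [(a[1],a[3]),(a[2],a[3])]:
  d=(rr-t)[:2];print("yaw",np.degrees(np.arctan2(d[1],d[0])),"len",np.hypot(*d))
d=(a[3]-a[1])[:2];d/=np.hypot(*d);g=a[3][:2]-.129*d
print("grip",g,"in tool",r.inv().apply(np.r_[g,.025]-s["tool_pos"])/.06,"tool yaw",np.degrees(np.arctan2(r.as_matrix()[1,0],r.as_matrix()[0,0])))
q=proj(p,np.r_[g,.044]);print(q,proj(p,np.r_[g-.055*d,.044]))
E
```

```text
[0.47866848 0.01885587 0.23127324] [-0.03183898 -0.00727866]
[[ 0.4175  0.047   0.044 ]
 [ 0.4264  0.044   0.052 ]
 [ 0.4756  0.0265  0.052 ]
 [ 0.59   -0.0124  0.044 ]]
yaw -19.00870461399927 len 0.1730622817659048
yaw -18.784043815988397 len 0.12087184685501796
grip [0.46803369 0.02963038] in tool [0.22364112 0.11740343 3.43786767] tool yaw 162.1953776572768
[329.64526376 167.41648278] [331.0775543  117.03497608]
```

arm_command([
  [[0,0,0.6],[0,0,0.18],85],
  [[0,0,0.6],[0,0,0],85],
  [[0,0,0],[0,0,0],85],
  [[0,0,0],[0,0,0],85],
  [[0,0,0],[0,0,0],85],
])

```text
time: 3.38
tool_pos: [0.4792, 0.0199, 0.1607]
orientation: [0.001, 0.163, 0.987, 0.0]
contact_force: [-0.1, 0.7, 0.3]
width: 0.085
finger_force: 0.0
```

```bash
cat > m.py <<'E'
from h import *
s=ctrl.sense();p=ctrl.read_camera("wrist");r=R.from_quat(s["orientation"],scalar_first=True)
hsv=cv2.cvtColor(p["img"],cv2.COLOR_RGB2HSV)
b=ctrl.boxes_of(p,"pliers")[:2];print([(round(x["score"],2),np.round(x["box"])) for x in b],s["tool_pos"],np.abs(s["joint_vel"]).max())
save(p,"w%d.png"%(1000*s["time"]))
m=hsv[...,2]<75
x0,y0,x1,y1=[int(v) for v in b[0]["box"]]
m[:,:x0-3]=0;m[:,x1+4:]=0
for v in range(max(y0,0),y1,12):
    c=np.flatnonzero(m[v]);g=np.flatnonzero((hsv[v,x0:x1,1]<60)&(hsv[v,x0:x1,2]>110))+x0
    print(v,(c.min(),c.max(),len(c)) if len(c) else None,(g.min(),g.max(),len(g)) if len(g) else None)
E
python3 m.py; ls pics
```

```text
[(0.58, array([ 45.,  34., 150., 188.]))] [0.47923702 0.01994338 0.16066035] 0.006295431507327807
33 None (np.int64(48), np.int64(63), 16)
45 None (np.int64(44), np.int64(75), 10)
57 None (np.int64(48), np.int64(79), 12)
69 (np.int64(80), np.int64(80), 1) (np.int64(61), np.int64(78), 17)
81 None (np.int64(71), np.int64(85), 12)
93 None (np.int64(75), np.int64(91), 17)
105 None (np.int64(83), np.int64(97), 15)
117 (np.int64(97), np.int64(98), 2) (np.int64(89), np.int64(105), 8)
129 (np.int64(94), np.int64(121), 15) (np.int64(96), np.int64(97), 2)
141 (np.int64(97), np.int64(129), 22) None
153 (np.int64(102), np.int64(138), 22) None
165 (np.int64(107), np.int64(146), 22) None
177 (np.int64(112), np.int64(147), 14) None
scene.png
scenec.png
top.png
topc.png
topc2.png
w1.png
w3375.png
```

View pics/w3375.png

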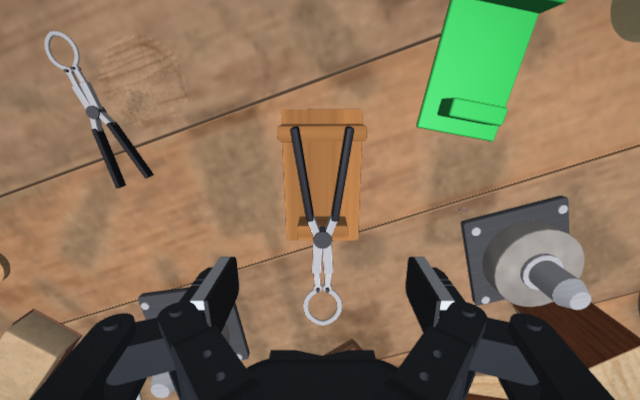

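The ring is at (323,306), the pivot at (322,239) and the tail ends at (295,128) and (349,128), so the pliers are well aligned now. The +y stub at (555,280) is smooth, confirming it is the plain one.

```bash
python3 - <<'E'
from h import *
s=ctrl.sense();p=ctrl.read_camera("wrist");r=R.from_quat(s["orientation"],scalar_first=True)
t=atz(p,(322,127),.048);rr=atz(p,(323,306),.044);pv=atz(p,(322,239),.052)
d=(rr-t)[:2];print(np.round([t,pv,rr],4),np.hypot(*d),np.hypot(*(rr-pv)[:2]));d/=np.hypot(*d)
g=rr[:2]-.129*d;M=r.as_matrix()
print(s["tool_pos"],"grip",g,pv[:2]-.05*d,"yaw",np.degrees(np.arctan2(-d[1],-d[0])),"tool",np.degrees(np.arctan2(M[1,0],M[0,0])),M[:,2])
print(r.inv().apply(np.r_[g,.025]-s["tool_pos"])/.06)
E
```

```text
[[ 0.4186  0.0403  0.048 ]
 [ 0.5145  0.0078  0.052 ]
 [ 0.5913 -0.0171  0.044 ]] 0.18202502968792478 0.08069573499177433
[0.47902356 0.01981304 0.16028401] grip [0.4688854  0.02358458] [0.46709049 0.02355333] yaw 161.62448067718523 tool 161.25626365837257 [ 1.55721450e-03  4.38485427e-04 -9.99998691e-01]
[0.18321413 0.00316505 2.25449503]
```

arm_command([
  [[0.09,0,0.5],[0,0,0],85],
  [[0.09,0,0.5],[0,0,0],85],
  [[0,0,0.5],[0,0,0],85],
  [[0,0,0.4],[0,0,0],85],
  [[0,0,0.3],[0,0,0],85],
  [[0,0,0.1],[0,0,0],85],
  [[0,0,0],[0,0,0],85],
  [[0,0,0],[0,0,0],85],
])

```text
time: 4.53
tool_pos: [0.4688, 0.0231, 0.022]
orientation: [0.001, 0.163, 0.987, 0.0]
contact_force: [-0.7, -0.5, 0.6]
width: 0.0851
finger_force: 0.0
```

arm_command([
  [[0,0,0],[0,0,0],40],
  [[0,0,0],[0,0,0],20],
  [[0,0,0],[0,0,0],10],
  [[0,0,0],[0,0,0],10],
  [[0,0,0],[0,0,0],10],
  [[0,0,0],[0,0,0],10],
  [[0,0,0],[0,0,0],10],
  [[0,0,0],[0,0,0],10],
], force=50)

```text
time: 5.52
tool_pos: [0.469, 0.0235, 0.0222]
orientation: [0.001, 0.163, 0.987, 0.001]
contact_force: [-3.9, 3.3, 20.3]
width: 0.0223
finger_force: 47.9
```

arm_command([
  [[0,0,-0.08],[0,0,0],10],
  [[0,0,-0.12],[0,0,0],10],
  [[0,0,-0.2],[0,0,0],10],
  [[0,0,-0.3],[0,0,0],10],
  [[0,0,-0.3],[0,0,0],10],
  [[0,0,-0.3],[0,0,0],10],
  [[0,0,-0.2],[0,0,0],10],
  [[0,0,0],[0,0,0],10],
  [[0,0,0],[0,0,0],10],
  [[0,0,0],[0,0,0],10],
])

```text
time: 6.78
tool_pos: [0.468, 0.023, 0.1108]
orientation: [-0.0, 0.163, 0.987, -0.0]
contact_force: [0.2, 0.4, -3.4]
width: 0.0225
finger_force: 49.0
```

```bash
python3 - <<'E'
from h import *
s=ctrl.sense();p=ctrl.read_camera("wrist");r=R.from_quat(s["orientation"],scalar_first=True)
print(s["tool_pos"],s["orientation"],s["ft_torque"]);save(p,"w6.png")
w=np.array([s["tool_pos"][0],s["tool_pos"][1],s["tool_pos"][2]+.021]);f=-r.as_matrix()[:,0]
for z in (-.006,0,.006): print(proj(p,w+.128*f+[0,0,z]))
E
```

```text
[0.4680251  0.02298787 0.11076052] [-4.31606772e-04  1.62903053e-01  9.86641952e-01 -2.61230564e-04] [0.05252548 0.04533114 0.01303103]
[322.27257975 454.27096648]
[322.28700159 465.34445781]
[322.30237273 477.14685697]
```

View pics/w6.png

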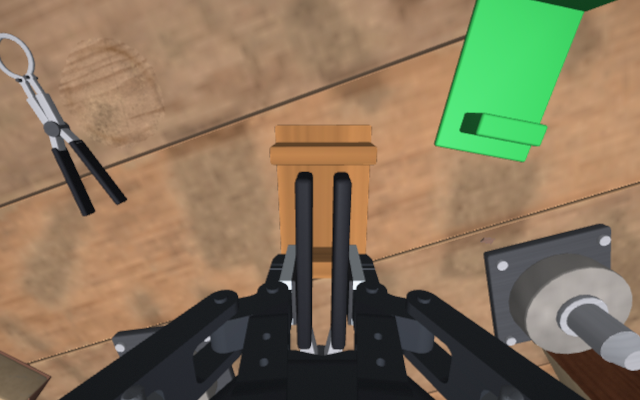

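The pliers are held with the handles parallel (columns 304 and 343). I'll carry the ring to above the grooved stub and look from top and scene.

arm_command([
  [[-0.1,-0.25,0],[0,0,0],10],
  [[-0.15,-0.4,0],[0,0,0],10],
  [[-0.2,-0.5,0],[0,0,0],10],
  [[-0.2,-0.5,0],[0,0,0],10],
  [[-0.2,-0.5,0],[0,0,0],10],
  [[-0.15,-0.4,0],[0,0,0],10],
  [[0,0,0],[0,0,0],10],
  [[0,0,0],[0,0,0],10],
  [[0,0,0],[0,0,0],10],
  [[0,0,0],[0,0,0],10],
])

```text
time: 8.07
tool_pos: [0.476, -0.1406, 0.1113]
orientation: [-0.0, 0.162, 0.987, 0.0]
contact_force: [-0.0, 0.4, -2.2]
width: 0.0227
finger_force: 49.1
```

```bash
python3 - <<'E'
from h import *
s=ctrl.sense();r=R.from_quat(s["orientation"],scalar_first=True)
print(s["time"],s["tool_pos"],s["joint_vel"].max() if hasattr(s["joint_vel"],"max") else s["joint_vel"])
f=-r.as_matrix()[:,0];w=np.array(s["tool_pos"])+[0,0,.022];ring=w+.128*f
out=[]
for c,(x0,y0,x1,y1) in [("top",(355,140,425,205)),("scene",(340,160,420,240))]:
    p=ctrl.read_camera(c);print(c,"ring",proj(p,ring),"stub top",proj(p,[.597,-.182,.092]),"wheel",proj(p,[.597,-.182,.043]),"crop origin",x0,y0)
    cv2.imwrite("pics/raw_%s.png"%c,p["img"][...,::-1])
    out.append(cv2.resize(p["img"][y0:y1,x0:x1],(400,int(400*(y1-y0)/(x1-x0))),interpolation=2)[:370])
save(None,"hover.png",np.hstack([o[:370] for o in out]))
E
```

```text
8.075 [ 0.47599644 -0.14062893  0.11132512] 0.0018627228803071254
top ring [390.43727368 169.88344402] stub top [388.62764595 171.9086401 ] wheel [386.48202849 174.04736913] crop origin 355 140
scene ring [381.41276841 184.55745084] stub top [379.82725034 193.90046913] wheel [377.97970997 204.2723059 ] crop origin 340 160
```

View pics/hover.png

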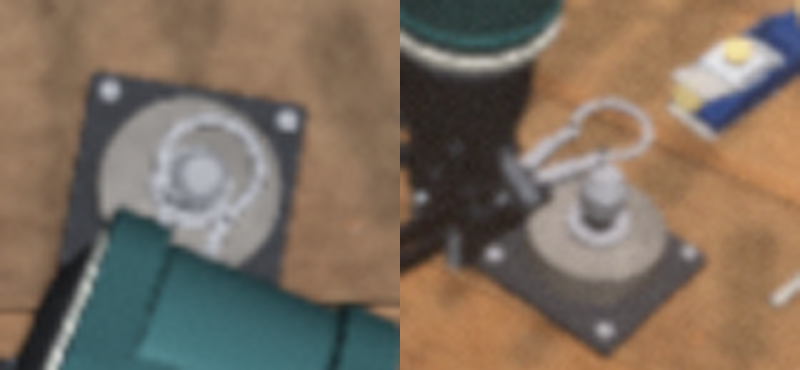

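In the top crop (left) the ring centre is at about (209,168), the stub cap at (204,174) and the wheel centre at about (190,187). In the scene crop the dark groove band shows just above the washer at (600,205), so this is the grooved stub. Next I fit the wheel and ring more exactly.

```bash
python3 - <<'E'
from h import *
from scipy.optimize import least_squares
P={c:ctrl.read_camera(c) for c in("top","scene")}
def wheel(im,seed):
    h=cv2.cvtColor(im,cv2.COLOR_BGR2HSV)
    m=((h[...,1]<75)&(h[...,2]>95)).astype(np.uint8)
    n,l,st,ce=cv2.connectedComponentsWithStats(m,connectivity=4)
    k=l[seed[1],seed[0]];c,_=cv2.findContours((l==k).astype(np.uint8),cv2.RETR_EXTERNAL,cv2.CHAIN_APPROX_NONE)
    hull=cv2.convexHull(max(c,key=len));return cv2.fitEllipse(hull),st[k]
e,st=wheel(cv2.imread("pics/top.png"),(382,178));print("top wheel",e,st)
print("wheel xy",atz(P["top"],e[0],.043), "diam", e[1][0]/P["top"]["camera_matrix"][0][0]*(1.374-.043))
pts=lambda c,o,s,l:[(o[0]+u/s,o[1]+v/s) for u,v in l]
T=lambda u,v:(355+(u+.5)/5.714-.5,140+(v+.5)/5.714-.5)
S=lambda u,v:(340+(u-400+.5)/5-.5,160+(v+.5)/5-.5)
print("cap top",atz(P["top"],T(204,174),.092),"cap scene",atz(P["scene"],S(604,170),.092))
# screws at z .012: diag pair in scene
a,b=[atz(P["scene"],S(*q),.013) for q in((494,254),(688,253))];c,d=[atz(P["top"],T(*q),.013) for q in((110,91),(288,120))]
print("screws",a,b,c,d,(a+b)/2)
# ring: intersect rays
o1,d1=ray(P["top"],T(209,168));o2,d2=ray(P["scene"],S(608,132))
A=np.c_[d1,-d2];t=np.linalg.lstsq(A,o2-o1,rcond=None)[0];print("ring",o1+d1*t[0],o2+d2*t[1])
s=ctrl.sense();f=-R.from_quat(s["orientation"],scalar_first=True).as_matrix()[:,0];print("ring kin",np.array(s["tool_pos"])+[0,0,.022]+.128*f)
E
```

```text
top wheel ((387.7388916015625, 172.47560119628906), (31.686731338500977, 32.29267883300781), 105.6146469116211) [372 157  32  32 815]
wheel xy [ 0.60137131 -0.18555978  0.043     ] diam 0.08812533728972592
cap top [ 0.60200584 -0.1865266   0.092     ] cap scene [ 0.59913667 -0.18289078  0.092     ]
screws [ 0.56298961 -0.13194085  0.013     ] [ 0.63450845 -0.23688765  0.013     ] [ 0.65405114 -0.15027043  0.013     ] [ 0.63860042 -0.23881482  0.013     ] [ 0.59874903 -0.18441425  0.013     ]
ring [ 0.60045374 -0.18448926  0.12630323] [ 0.59858795 -0.18130655  0.12565528]
ring kin [ 0.59722698 -0.18204     0.13336329]
```

```bash
cat > ringfit.py <<'E'
from h import *
from scipy.ndimage import gaussian_filter,map_coordinates
from scipy.optimize import minimize
s=ctrl.sense();M=R.from_quat(s["orientation"],scalar_first=True).as_matrix();f=-M[:,0];l=np.cross([0,0,1],f)
k0=np.array(s["tool_pos"])+[0,0,.022]+.128*f
a=np.radians(np.arange(-130,131,5))
def pr(p,X):
    K=np.array(p["camera_matrix"]);E=np.array(p["extrinsics"]);c=(X-E[:3,3])@E[:3,:3];q=c@K.T;return q[:,:2]/q[:,2:]
def score(p,im,X,pitch):
    fd=f*np.cos(pitch)-np.array([0,0,1])*np.sin(pitch)
    C=lambda r:X+r*(np.cos(a)[:,None]*fd+np.sin(a)[:,None]*l)
    g=lambda r:map_coordinates(im,pr(p,C(r))[:,::-1].T,order=1).mean()
    return g(.022)-.5*g(.0165)-.5*g(.0275)
P={c:ctrl.read_camera(c) for c in("top","scene")}
I={}
for c,p in P.items():
    h=p["img"].astype(float);I[c]=gaussian_filter(h[...,2]*1.0,.4)   # blue: steel bright, wood dark
for cs in (("top",),("scene",),("top","scene")):
  best=[]
  zs=np.arange(-.012,.0061,.003) if len(cs)>1 else [0.,-.006]
  for dz in zs:
    z=lambda v:-sum(score(P[c],I[c],k0+[v[0],v[1],dz],max(0,-dz/.128)) for c in cs)
    b=min((minimize(z,[x,y],method="Nelder-Mead",options=dict(initial_simplex=np.array([[x,y],[x+.003,y],[x,y+.003]]))) for x in(-.004,0,.004) for y in(-.004,0,.004)),key=lambda q:q.fun)
    print(cs,round(dz,4),np.round(b.x*1000,1),round(-b.fun,1), np.round((k0+[*b.x,dz])*1000,1))
E
python3 ringfit.py
python3 - <<'E'
from h import *
im=cv2.imread("pics/w6.png");h=im.max(2)
for v in (165,168,171,174,177,180,190,210,240): 
    c=np.flatnonzero(h[v,270:380]<60)+270;print(v,(c.min(),c.max(),len(c)) if len(c) else None)
p=ctrl.read_camera("wrist");s=ctrl.sense();M=R.from_quat(s["orientation"],scalar_first=True).as_matrix();f=-M[:,0];l=np.cross([0,0,1],f)
for pitch in(0,.05):
  g=np.array(s["tool_pos"])+[0,0,.022+.008]
  for b in(.03,.055):
    q=[proj(p,g-b*f+[0,0,b*pitch]+sg*.012*l) for sg in(1,-1)];print(pitch,b,np.round(q,1))
E
```

```text
('top',) 0.0 [ 3.3 -2.8] 40.2 [ 600.6 -184.8  133.4]
('top',) -0.006 [ 4.6 -3.7] 39.7 [ 601.8 -185.7  127.4]
('scene',) 0.0 [-1.9 -2.6] 40.2 [ 595.3 -184.6  133.4]
('scene',) -0.006 [ 4.6 -0.4] 39.5 [ 601.8 -182.4  127.4]
('top', 'scene') -0.012 [11.5  1.3] 39.6 [ 608.7 -180.7  121.4]
('top', 'scene') -0.009 [ 5.7 -2.6] 55.8 [ 602.9 -184.7  124.4]
('top', 'scene') -0.006 [ 4.3 -2.7] 69.5 [ 601.6 -184.7  127.4]
('top', 'scene') -0.003 [ 3.  -2.7] 74.1 [ 600.2 -184.7  130.4]
('top', 'scene') -0.0 [ 1.7 -2.7] 66.8 [ 598.9 -184.8  133.4]
('top', 'scene') 0.003 [ 1.3 -2.8] 53.5 [ 598.6 -184.8  136.4]
('top', 'scene') 0.006 [ 1.9 -2.5] 41.4 [ 599.1 -184.6  139.4]
165 None
168 None
171 None
174 (np.int64(299), np.int64(347), 26)
177 (np.int64(298), np.int64(348), 30)
180 (np.int64(296), np.int64(349), 33)
190 (np.int64(296), np.int64(350), 18)
210 (np.int64(296), np.int64(349), 17)
240 (np.int64(296), np.int64(348), 23)
0 0.03 [[351.5 234.2]
 [293.6 234.2]]
0 0.055 [[353.5 175.2]
 [291.7 175.2]]
0.05 0.03 [[351.8 235.8]
 [293.3 235.8]]
0.05 0.055 [[354.3 176.8]
 [291.  176.8]]
```

The ring and stub agree within 1 mm in both cameras. I'll come down part way.

arm_command([
  [[0,0,0.15],[0,0,0],10],
  [[0,0,0.2],[0,0,0],10],
  [[0,0,0.2],[0,0,0],10],
  [[0,0,0.15],[0,0,0],10],
  [[0,0,0.1],[0,0,0],10],
  [[0,0,0.1],[0,0,0],10],
  [[0,0,0],[0,0,0],10],
  [[0,0,0],[0,0,0],10],
  [[0,0,0],[0,0,0],10],
])

```text
time: 9.55
tool_pos: [0.4761, -0.1411, 0.0576]
orientation: [0.0, 0.163, 0.987, -0.0]
contact_force: [-1.2, 1.5, -3.2]
width: 0.0222
finger_force: 49.1
```

```bash
python3 ringfit.py; python3 - <<'E'
from h import *
out=[]
for c,(x0,y0,x1,y1) in [("top",(360,145,420,200)),("scene",(350,165,410,220))]:
    p=ctrl.read_camera(c)
    out.append(cv2.resize(p["img"][y0:y1,x0:x1],(400,366),interpolation=2))
save(None,"mid.png",np.hstack(out))
E
```

```text
('top',) 0.0 [ 3.4 -2.7] 28.2 [ 600.8 -184.9   79.6]
('top',) -0.006 [ 4.3 -3.5] 28.3 [ 601.7 -185.8   73.6]
('scene',) 0.0 [-2.1 -2.8] 21.9 [ 595.3 -185.    79.6]
('scene',) -0.006 [ 3.9 -0.9] 21.3 [ 601.2 -183.1   73.6]
('top', 'scene') -0.012 [ 5.4 -3.8] 30.0 [ 602.8 -186.1   67.6]
('top', 'scene') -0.009 [ 5. -3.] 36.9 [ 602.3 -185.3   70.6]
('top', 'scene') -0.006 [ 4.  -2.8] 43.3 [ 601.4 -185.1   73.6]
('top', 'scene') -0.003 [ 2.6 -2.7] 45.3 [ 600.  -185.    76.6]
('top', 'scene') -0.0 [ 1.3 -2.7] 40.4 [ 598.6 -184.9   79.6]
('top', 'scene') 0.003 [ 0.7 -3. ] 32.0 [ 598.1 -185.3   82.6]
('top', 'scene') 0.006 [ 1.6 -2.3] 24.7 [ 599.  -184.6   85.6]
```

View pics/mid.png

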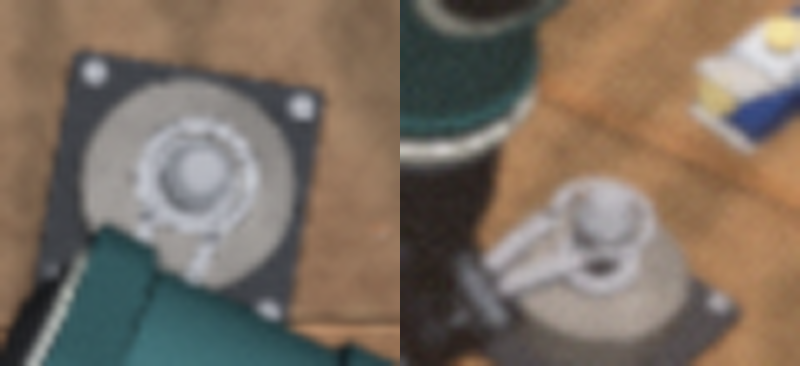

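The ring is round the head and centred: in the top crop the ring is at (196,178) round the cap, and in the scene crop the groove shows dark below it at (605,265). I'll come down the last 21 mm.

arm_command([
  [[0,0,0.1],[0,0,0],10],
  [[0,0,0.1],[0,0,0],10],
  [[0,0,0.1],[0,0,0],10],
  [[0,0,0.05],[0,0,0],10],
  [[0,0,0],[0,0,0],10],
  [[0,0,0],[0,0,0],10],
  [[0,0,0],[0,0,0],10],
  [[0,0,0],[0,0,0],10],
])

```text
time: 10.75
tool_pos: [0.476, -0.1411, 0.0364]
orientation: [0.0, 0.163, 0.987, -0.0]
contact_force: [-1.2, 0.4, -4.1]
width: 0.0226
finger_force: 49.1
```

```bash
python3 ringfit.py; python3 - <<'E'
from h import *
out=[]
for c,(x0,y0,x1,y1) in [("top",(360,145,420,200)),("scene",(350,165,410,220))]:
    p=ctrl.read_camera(c)
    out.append(cv2.resize(p["img"][y0:y1,x0:x1],(400,366),interpolation=2))
save(None,"end.png",np.hstack(out))
E
```

```text
('top',) 0.0 [ 3.  -2.9] 22.5 [ 600.2 -185.1   58.5]
('top',) -0.006 [ 3.9 -3.7] 22.7 [ 601.2 -186.    52.5]
('scene',) 0.0 [-1.3 -2.1] 16.2 [ 596.  -184.3   58.5]
('scene',) -0.006 [ 3.8 -0.5] 15.9 [ 601.  -182.7   52.5]
('top', 'scene') -0.012 [ 5.6 -4. ] 23.0 [ 602.8 -186.3   46.5]
('top', 'scene') -0.009 [ 5.1 -2.5] 27.9 [ 602.3 -184.8   49.5]
('top', 'scene') -0.006 [ 3.8 -2.7] 33.1 [ 601.  -184.9   52.5]
('top', 'scene') -0.003 [ 3.  -2.6] 35.4 [ 600.3 -184.9   55.5]
('top', 'scene') -0.0 [ 2.4 -2.6] 35.2 [ 599.6 -184.8   58.5]
('top', 'scene') 0.003 [ 2.1 -2.4] 32.7 [ 599.4 -184.7   61.5]
('top', 'scene') 0.006 [ 1.9 -2.1] 30.6 [ 599.2 -184.4   64.5]
```

View pics/end.png

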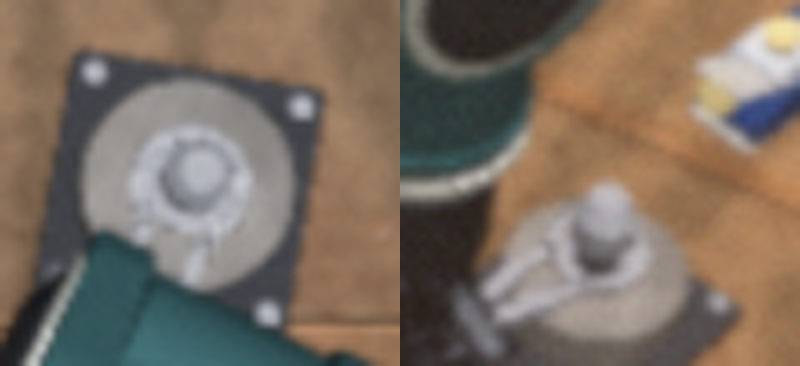

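The ring sits in the groove band just above the washer, in the scene crop at (600,255), and is concentric in the top view at (193,180). No contact force shows. I'll trim down 1 mm, settle, and hand in.

arm_command([
  [[0,0,0.015],[0,0,0],10],
  [[0,0,0],[0,0,0],10],
  [[0,0,0],[0,0,0],10],
  [[0,0,0],[0,0,0],10],
  [[0,0,0],[0,0,0],10],
  [[0,0,0],[0,0,0],10],
])

```text
time: 11.7
tool_pos: [0.476, -0.1411, 0.0354]
orientation: [0.0, 0.163, 0.987, -0.0]
contact_force: [0.1, 1.0, -3.1]
width: 0.0224
finger_force: 49.1
```

```bash
python3 -c "
from bench import ctrl
s=ctrl.sense();print(s['contact_force'],s['width'],s['finger_force'],s['tool_pos']);print(ctrl.sign_off())"
```

```text
[ 0.09635589  0.98324865 -3.09317676] 0.02240326634192003 49.13655459880829 [ 0.4759787  -0.14113217  0.03542846]
the job is handed in; nothing more can be done
None
```

I handed the job in at about 11.7 s, with the pliers still gripped at 49 N and the ring spread and centred round the groove of the grooved stub; no contact with the stub showed, the camera fits put the ring within about 3 mm of groove height, and no verdict came back.

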